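Clip the batch tally into the drying rack's snap hook

TASK

Mark this drying rack as finished with the green tally: push its wire eye in against the sprung gate of the rack's snap hook until the gate gives way, and bring it down into the bend of the hook so that the gate snaps shut behind it. Before letting go, raise it a few millimetres off the bottom of the bend and prove the catch by pulling it straight back out against the nose with a steady tug of about 10 N, then let go and leave the tally hanging. Work by feel: never load the hook with more than 25 N, and leave the other tallies and the things on the bench where they are.

Things in the scene. Friction and masses are not known exactly. Their poses are not given: they have to be found in the camera images.
- tally_green_mid (a point): Centre (half-way up) of the green tally's wooden body, lying flat: a painted slip 90 mm long (its x axis), 44 mm wide (y), 12 mm thick (z), about 60 g, blank white card on top. A rigid oblong eye of round steel wire stands out of its +x end, in the slip's mid-plane; balance point about 20 mm from the centre towards the eye. Grasp it across the 44 mm width.
- tally_green_eye (a point): Middle of the outer bar of the green tally's eye, on the wire's centre line, 80 mm along +x from the slip's centre; the tally's axes. Wire 6 mm thick. The bar runs along y, straight for 24 mm, then the corners turn back. The hole is 30 mm wide (y) and 32 mm long (x).
- tally_red_mid (a point): Centre of the red tally, the same shape as the green one, lying on the bench; not to be disturbed.
- tally_yellow_mid (a point): Centre of the yellow tally, the same shape as the green one, lying on the bench; not to be disturbed.
- gate (a joint): Sprung brass gate, rad: 0 shut, 0.28 open at its hard stop. A 6 mm round bar hanging from its hinge (x = 33.5, z = 26 mm from the nut) to z = -15 mm, its outer side against the inside of the nose; swings inwards only, the spring shuts it. A push straight in at z = -5 mm takes 4.5 N to start it and 7 N at the stop, where the eye bar's centre line is at x = 31 mm (nominal).
- cake_mid (a point): Centre of a loose pressed tea cake (disc 156 mm across, 22 mm high) on the bench; not to be disturbed.
- stamp_mid (a point): Centre of a turned dark-wood cake stamp (68 mm across, 72 mm high) on the bench; not to be disturbed.
- mould_mid (a point): Centre of an aluminium mould ring (124 mm across, 35 mm high) on the bench; not to be disturbed.
- brush_grip (a point): Handle of a wooden brush (220 mm long) lying on the bench; not to be disturbed.
- canister_mid (a point): Centre of a squat grey tea tin (70 mm across, 60 mm high) on the bench beyond the tallies; not to be disturbed.
- rack: Wooden two-tier drying rack with tea cakes, 360 x 260 mm, 0.285 m high, fixed; place and yaw vary. Origin under its middle, z up. Half-way along its -y side (roughly to the robot's right) stands a dark upright board, 64 mm wide and 0.25 m high, whose outer face is at y = -148 mm; the snap hook is screwed into it and nothing else stands out there.
- locknut: Lock nut of the snap hook on the board's face. Origin on the face, on the axis of the hook's shank, 223 mm above the bench; +x straight out of the board, z up. The hook lies in the xz plane. It is screwed in more or less deep: ALL x values given for hook and gate are nominal and shift together by up to 8 mm in or out, differently each time and not measured; z values are true.
- hook_foot (a point): Point of the board 24 mm below the nut's origin (nut's axes), level with the centre of the hook's bend. Steel hook, 7 mm round bar: back bar x = 16.5, nose x = 40 (nominal), nose tip's top at z = -12 mm from the nut, inside of the bend's bottom z = -32, bend centre x = 28, inside radius 8, top arm z = 35. In the bend the eye bar's centre line has 5 mm of room each way and rests at z = -29 mm.
- gate_level (a point): Point of the board 5 mm below the nut's origin (nut's axes): a good height to push the eye in. The eye's bar (centre line) clears the nose at z = -9 mm or higher. With the gate at its stop, 10.5 mm is free between nose and gate; the bar goes down there and the gate springs shut over it when it is at z = -17 mm or lower. Pulled out again it meets the nose at x = 33.5 mm (nominal).
There are look-alikes about, which are no part of the job. Of the things like the part that bears tally_green_mid, leave any that is purple; of the rest the smaller one is meant.

How it is judged (in metres and radians):
On the way, in this order (a step that is already met when the one before it is completed fails the run):
1. the green tally's eye is inside the snap hook, below the gate, and the gate has shut behind it (y of tally_green_eye in the frame of hook between -0.037 and -0.018 m and z of tally_green_eye in the frame of hook between -0.036 and -0.014 m and x of tally_green_eye in the frame of hook between -0.02 and 0.02 m and value of joint gate below 0.06 rad), for 0.2 s.
2. with the gate shut the eye is tugged back out against the inside of the nose (or of the gate) with at least 6 N for 0.3 s (contact force between tally_green and hook above 6 N and value of joint gate below 0.06 rad and z of tally_green_eye in the frame of hook between -0.0285 and 0.02 m and y of tally_green_eye in the frame of hook above -0.037 m and (y of tally_green_eye in the frame of hook below -0.0315 m or (z of tally_green_eye in the frame of hook above -0.0195 m and y of tally_green_eye in the frame of hook below -0.0255 m))), for 0.3 s.
At the end, for the whole second after the job is handed in: The green tally hangs from the hook: the middle of its eye bar is inside the hook's bend (between back bar and nose, 14 to 36 mm below the shank's axis, within 20 mm of the hook's mid-plane), the gate is shut (under 0.06 rad), the tally hangs within 0.7 rad of plumb, slower than 0.3 m/s (all of step 1 and angle between tally_green_mid's own x axis and vertical below 0.7 rad and linear speed of tally_green below 0.3 m/s); the robot touches nothing.
It fails at once if the hook is loaded with more than 25 N by the green tally (contact force between tally_green and hook above 25 N).
It fails at once if another tally or a thing on the bench is moved by more than 25 mm (distance of any of tally_red_mid, tally_yellow_mid, cake_mid, stamp_mid, mould_mid, brush_grip, canister_mid from where it was at the start of the episode above 0.025 m).
It also fails if it takes over 54 s, if anything falls off the work surface, if the arm or the gripper's body presses on something with over 40 N, if the wrist force passes 120 N, or if a joint passes its speed limit or range.

ROBOT

A 6-joint arm with a two-finger parallel gripper is mounted at the origin on the work surface. World frame = base frame: x ahead of the robot, y to its left, z up, the work surface at z = 0. Lengths are in m, angles in degrees, forces in N, time in s.
With the tool pointing down it reaches from about 0.375 to 0.9 m from the base axis. Payload 3.1 kg.
Tool frame: the origin (TCP) lies on the centre line of the jaws, within the pads' length; the fingertips stand 17 mm ahead of it and the grasp point (between the pads) lies 2 mm behind it; y points along the fingers, x is the direction in which the jaws open and shut, and the axes are right-handed (so a half turn about y gives the same grasp; the last joint's range is limited). The gripper opens to 87 mm and grips with 3 to 60 N. Pads are 19 mm wide; open, the fingers measure 117 mm over their backs; the gripper's body (75 mm by 190 mm) begins 51 mm behind the grasp point.
Start: joints at [-78.467, 30.224, 82.088, -0, 67.689, -10.227], TCP at [0.232, -0.58, 0.24] pointing down, gripper open.
Joint ranges: [-176.69, 176.69], [-43.24, 126.21], [12.49, 139.97], [-82, 262], [0, 151.66], [-163.58, 163.58]. Speed limits (degrees/s): [159.86, 159.86, 180, 180, 180, 180].

INTERFACE

Orientations are given as a 3x3 rotation matrix whose columns are the frame's x, y, z axes.
In Python, from rig import read_state, capture, camera_info, hand_in, trace, tip_of gives the robot as it stands.
- The arm moves only by the tool jog_arm, never from a script. Its argument "steps" is a list of rows, each an object with "fingers": the opening in per cent of the stroke, from 0 (shut) to 100 (fully open); "delta_pos": the shift along the world's x, y, z in mm, a list of three; "turn": the turn about the world's z in degrees. A call has 1 to 20 rows; each row is the pose to reach, as a shift and turn from the pose commanded when the call began; what a row does not reach only later rows make up. A row lasts 1/12 s, in which the tool goes at most 41.7 mm and 7.16 degrees, less where a joint would pass 70% of its speed; a pose out of reach is approached as far as the arm can. A call with a gripper value outside its range is refused whole. The fingers move at their own pace and stop on an object; the grip force is fixed at half the most. Time passes only in rows, so rows that repeat a pose let the fingers close. It gives the time, the measured TCP pose, the force and the opening at its end, in the units of the state.
- read_state(): the state, without advancing time (a new reading comes with each control period).
- capture(name): name is "side" or "top"; returns the picture (420x560x3 uint8, red, green, blue); there is no depth.
- camera_info(name): a dict with "fov_y" (degrees; the focal length in pixels is half the picture's height over the tangent of half this angle, whatever the lens; pixels are square), "cx", "cy" (the principal point, pixels), "view" (4x4, takes a point from world to camera coordinates). Camera axes: x right, y down, z forward; pixel columns grow to the right and rows downward; lengths in m; the calibration is good to about 2 mm. A picture is of the moment at which its call begins. camera_info takes no time and is no camera call.
- hand_in(): hands the job in, once; it reports no verdict.
Trained networks look in the newest picture that a camera, given by its name, has taken for a name from the list of things; names that differ only in an ending like _2 or _b are one class to them, and where a whole thing is asked for, a point or a joint stands for the part that bears it (a point fixed in the world has none). Each returns a list of dicts, best first, with "confidence" (0 to 1); they miss things now and then, are a little off and sometimes report something else, mostly with a low value. They report only what shows in the picture. A call takes as long as a camera call. They do not tell look-alikes from the thing itself.
- trace(target, camera): "mask" (420x560 bool, what is visible of it).
- tip_of(target, camera): "position" ([x, y, z] in m, in world coordinates, good to about 4 mm: a listed point, or the origin of a listed thing).
The state is a dict: "time_s": time; "joint_positions": joint angles; "qvel": joint speeds; "tau": joint torques, N m; "position": TCP position; "tcp_rot": TCP orientation; "force": force on the tool from outside, world axes, zero at the start; "moment": the same for the moment, N m; "opening": opening from 0.0 (shut) to 1.0 (fully open).
Only numpy, scipy, OpenCV 4.12 (cv2) and the standard library are available. Lean on these libraries where they do the work, as an engineer would, in place of code of your own. Each camera call takes 0.05 s, during which the arm holds its last target.

## Working session

There is one attempt and no reset: what is moved stays moved. The work goes in short steps, Python scripts to look and compute and a tool call to move; the robot and the scene stay as the last step left them, time stands still between calls to the robot, and variables do not carry over. Pictures are saved under pics/ and viewed, and the job is handed in when it is done.

Besides the shell and the picture viewer there is one more tool, called after "Request:" as a command line: name --argument value ..., lists and objects as JSON in quotes. jog_arm: Moves the arm, as the interface text tells. Its arguments: {"type":"object","properties":{"steps":{"type":"array","items":{"type":"object","properties":{"fingers":{"type":"number"},"delta_pos":{"type":"array","items":{"type":"number"}},"turn":{"type":"number"}}}}},"required":["steps"]}

```bash
mkdir -p pics
cat > h.py <<'E'
import numpy as np, cv2
from rig import *
def snap(n,f):
    im=np.array(capture(n)); cv2.imwrite('pics/'+f,cv2.cvtColor(im,cv2.COLOR_RGB2BGR)); return im
def proj(n,p):
    c=camera_info(n); V=np.array(c['view']); f=210/np.tan(np.radians(c['fov_y'])/2)
    q=V[:3,:3]@np.array(p)+V[:3,3]; return np.array([c['cx']+f*q[0]/q[2], c['cy']+f*q[1]/q[2]])
def ray(n,u,v):
    c=camera_info(n); V=np.array(c['view']); f=210/np.tan(np.radians(c['fov_y'])/2)
    R=V[:3,:3]; o=-R.T@V[:3,3]; d=R.T@np.array([(u-c['cx'])/f,(v-c['cy'])/f,1]); return o,d
def atz(n,u,v,z):
    o,d=ray(n,u,v); return o+d*(z-o[2])/d[2]
E
python3 - <<'E'
from h import *
s=read_state(); print(s)
for n in ['side','top']:
    snap(n,n+'0.png'); print(camera_info(n))
    for t in ['tally_green_mid','tally_green_eye','hook_foot','locknut','gate_level','rack']:
        for d in tip_of(t,n)[:4]: print(n,t,np.round(d['position'],4),round(d['confidence'],2))
E
```

```text
{'time_s': 0.0, 'joint_positions': array([-7.84673511e+01,  3.02780439e+01,  8.21576409e+01,  1.65369801e-04,
        6.76892362e+01, -1.02258947e+01]), 'qvel': array([-0.09160195,  0.05165573, -0.03303214,  0.03922404, -0.02767673,
       -0.04095451]), 'tau': array([-6.71877478e-04, -4.40047967e+01, -1.76591527e+01,  6.34224457e-02,
        5.82743576e-02, -1.53711771e-04]), 'position': array([ 0.2315834 , -0.57974956,  0.23857453]), 'tcp_rot': array([[ 3.70694446e-01, -4.33279073e-04,  9.28754779e-01],
       [-9.28752403e-01,  2.13679625e-03,  3.70694495e-01],
       [-2.14517390e-03, -9.99997623e-01,  3.89689524e-04]]), 'force': array([ 0.66423975, -0.09175735, -0.37981977]), 'moment': array([-0.01098366, -0.01545002,  0.00506422]), 'opening': 0.9988643682745828}
{'fov_y': 46.13845707109158, 'cx': 280.5958776117858, 'cy': 211.17149908055987, 'view': array([[-0.99054585, -0.13711284, -0.00435699,  0.52107376],
       [-0.0722399 ,  0.54835724, -0.83311808,  0.19137053],
       [ 0.11662038, -0.82492691, -0.55307801,  1.22790448],
       [ 0.        ,  0.        ,  0.        ,  1.
[... 485 characters left out ...]
176837],
       [-0.99330738,  0.02886772, -0.11183514,  0.54439529],
       [ 0.11171846, -0.00562873, -0.99372396,  1.25298409],
       [ 0.        ,  0.        ,  0.        ,  1.        ]])}
top tally_green_mid [0.3965 0.0205 0.0094] 0.89
top tally_green_mid [ 0.2834 -0.3167  0.0078] 0.82
top tally_green_mid [ 0.4205 -0.1755  0.001 ] 0.63
top tally_green_mid [ 0.7419 -0.3259  0.0359] 0.58
top tally_green_eye [ 0.3662 -0.079   0.0047] 0.97
top tally_green_eye [ 0.3621 -0.2887  0.0076] 0.83
top tally_green_eye [ 0.3421 -0.1965  0.006 ] 0.82
top locknut [0.7958 0.0189 0.0166] 0.51
top rack [0.7953 0.0161 0.0108] 0.7
top rack [0.4939 0.2869 0.002 ] 0.56
top rack [ 0.7916 -0.1319  0.0278] 0.42
```

View pics/side0.png

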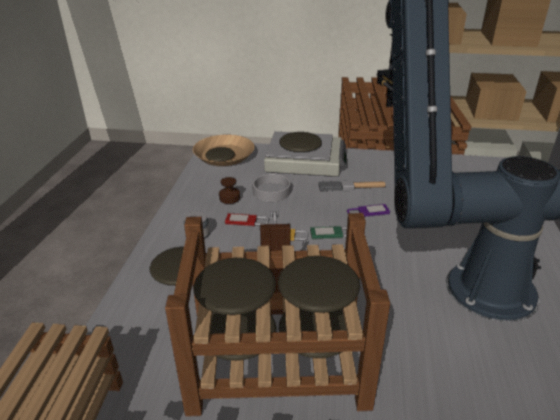

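View pics/top0.png

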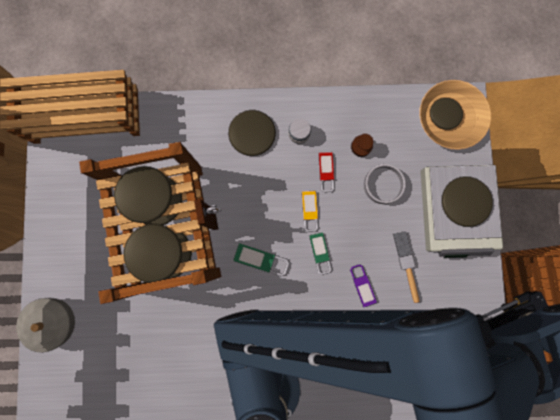

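Run:
```python
from h import *
im=cv2.imread('pics/top0.png')
cv2.imwrite('pics/t1.png',cv2.resize(im[130:310,80:240],None,fx=4.4,fy=3.3*4.4/3.3*0.75,interpolation=cv2.INTER_CUBIC)[:600])
cv2.imwrite('pics/t2.png',cv2.resize(im[180:300,220:380],None,fx=5,fy=5,interpolation=cv2.INTER_CUBIC))
for p in [(0.4205,-0.1755,.006),(0.342,-.197,.006),(0.494,.286,.285)]: print(proj('top',p))
for t in ['tally_yellow_mid','tally_red_mid','stamp_mid','canister_mid','mould_mid','gate','gate_level','hook_foot','locknut']:
  for n in ['top','side']:
    for d in tip_of(t,n)[:3] if t!='gate' else []: print(n,t,np.round(d['position'],4),round(d['confidence'],2))
for n in ['top','side']:
  for t in ['gate','rack','tally_green_mid','hook','locknut']:
    try:
      for d in trace(t,n)[:3]:
        ys,xs=np.nonzero(d['mask']); print(n,t,round(d['confidence'],2),len(xs),xs.min(),xs.max(),ys.min(),ys.max())
    except Exception as e: print(t,e)
```

```text
[317.67940949 247.47130348]
[325.5991696  272.63238712]
[140.71504339 220.96254963]
top tally_yellow_mid [ 0.5545 -0.1527  0.0056] 0.7
side tally_yellow_mid [ 0.5571 -0.1578  0.0035] 0.5
top tally_red_mid [ 0.677  -0.2116  0.0076] 0.93
side tally_red_mid [ 6.783e-01 -2.127e-01 -2.000e-04] 0.65
side tally_red_mid [ 0.4959  0.2864 -0.0019] 0.31
top stamp_mid [ 0.742  -0.324   0.0376] 0.86
top stamp_mid [0.4948 0.2846 0.0021] 0.29
side stamp_mid [ 0.7413 -0.3302  0.0337] 0.59
side stamp_mid [ 0.7882 -0.1265  0.0308] 0.54
top canister_mid [ 0.7889 -0.1313  0.0295] 0.65
side canister_mid [ 0.7906 -0.1256  0.0283] 0.65
side canister_mid [ 0.5544 -0.1541  0.007 ] 0.49
side canister_mid [ 0.3073 -0.4571  0.014 ] 0.36
top mould_mid [ 0.6149 -0.3908  0.0198] 0.87
side mould_mid [ 0.6194 -0.39    0.0187] 0.91
top locknut [0.7958 0.0189 0.0166] 0.51
side locknut [ 0.6203 -0.3899  0.0177] 0.4
top gate 0.67 712 394 418 232 301
top gate 0.18 284 365 404 165 203
top rack 0.88 14850 79 220 141 303
top tally_green_mid 0.87 409 354 374 274 305
top tally_green_mid 0.77 865 233 288 243 275
top tally_green_mid 0.63 433 310 329 232 272
hook it knows: brush_grip, cake_mid, canister_mid, gate, gate_level, hook_foot, locknut, mould_mid, rack, stamp_mid, tally_green_eye, tally_green_mid, tally_red_mid, tally_yellow_mid
side rack 0.73 31039 165 389 213 416
side tally_green_mid 0.84 375 310 345 227 239
side tally_green_mid 0.56 339 347 389 204 216
hook it knows: brush_grip, cake_mid, canister_mid, gate, gate_level, hook_foot, locknut, mould_mid, rack, stamp_mid, tally_green_eye, tally_green_mid, tally_red_mid, tally_yellow_mid
```

```bash
python3 -c "
import cv2
for f in ['t1','t2']: print(cv2.imread('pics/%s.png'%f).shape)"
```

```text
(594, 704, 3)
(600, 800, 3)
```

View pics/t1.png

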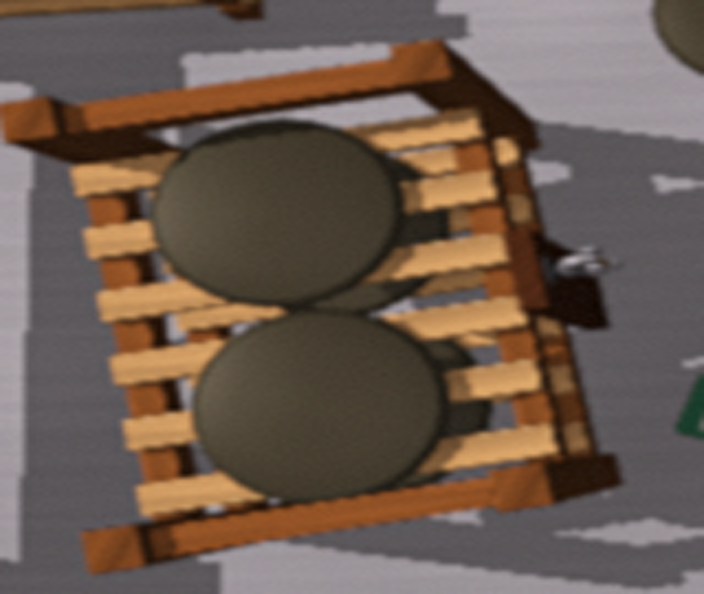

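View pics/t2.png

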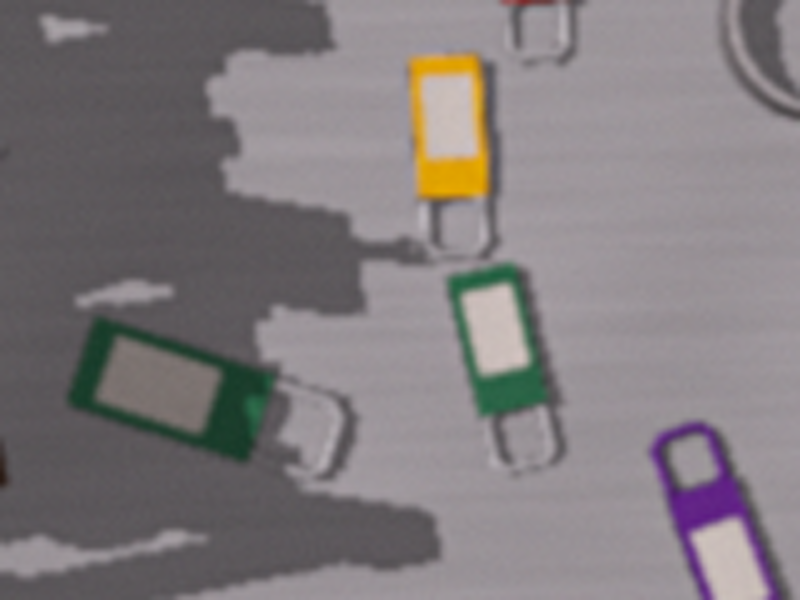

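Run:
```python
from h import *
P=[(33,118),(420,62),(115,548),(525,485)]
W=np.array([atz('top',80+x/4.4-.4,130+y/3.3-.35,.285)[:2] for x,y in P]); print(W.round(4), W.mean(0))
xd=(W[0]+W[1]-W[2]-W[3]); print('yaw x',np.degrees(np.arctan2(xd[1],xd[0])),np.linalg.norm(xd)/2)
yd=(W[0]+W[2]-W[1]-W[3]); print('yaw y',np.degrees(np.arctan2(yd[1],yd[0]))-90,np.linalg.norm(yd)/2)
yaw=np.arctan2(xd[1],xd[0])
for u,v in [(600,262),(575,262)]:
    print('hook',atz('top',80+u/4.4-.4,130+v/3.3-.35,.223+.03))
# board top edge centre: corners approx
for c in [W.mean(0),np.array([.494,.286])]:
  n=np.array([np.sin(yaw),-np.cos(yaw)]) # -y
  b=c+n*.148; print('nut',b, 'px', proj('top',[*b,.25]), proj('top',[*(b+n*.04),.258]))
  for s in (-.032,.032): 
    e=b+s*np.array([np.cos(yaw),np.sin(yaw)]); q=proj('top',[*e,.25]); print('edge crop',(q[0]-80+.4)*4.4,(q[1]-130+.35)*3.3)
C=[(449,278),(517,265),(549,402),(480,416)]
T=np.array([atz('top',220+x/5-.4,180+y/5-.4,.012)[:2] for x,y in C]); print(T.round(4),T.mean(0))
d=T[2]+T[3]-T[0]-T[1]; print('ang',np.degrees(np.arctan2(d[1],d[0])),np.linalg.norm(d)/2, np.linalg.norm(T[0]-T[1]))
print('eye',atz('top',220+527/5-.4,180+465/5-.4,.006))
```

```text
[[0.6378 0.4214]
 [0.675  0.201 ]
 [0.3148 0.3692]
 [0.3538 0.1433]] [0.49534535 0.2837296 ]
yaw x 9.682474303407481 0.3267432276457756
yaw y 9.701106721204567 0.2263765632563954
hook [0.52196001 0.10452122 0.253     ]
hook [0.52238211 0.11904441 0.253     ]
nut [0.52023716 0.13783786] px [203.14853544 210.21651534] [218.04845574 206.80491316]
edge crop 553.3662976216201 306.1378193448649
edge crop 533.924779220514 225.86528823821502
nut [0.5188918  0.14010827] px [202.26719297 210.76348373] [217.16358774 207.35497177]
edge crop 549.4770908324797 307.95497978766673
edge crop 530.0581079475955 227.65823943661945
[[ 0.4593 -0.1506]
 [ 0.4662 -0.1934]
 [ 0.3807 -0.2097]
 [ 0.3733 -0.1666]] [ 0.41985678 -0.18007869]
ang -169.31687205044884 0.08726572377056388 0.04334954103198802
eye [ 0.3421542  -0.19514318  0.006     ]
```

Request:
jog_arm --steps '[{"delta_pos": [9,20,0],"turn": 7,"fingers": 70},{"delta_pos": [18,40,-5],"turn": 14,"fingers": 70},{"delta_pos": [27,60,-10],"turn": 21,"fingers": 70},{"delta_pos": [36,80,-15],"turn": 28,"fingers": 70},{"delta_pos": [45,100,-20],"turn": 35,"fingers": 70},{"delta_pos": [54,120,-25],"turn": 42,"fingers": 70},{"delta_pos": [63,140,-30],"turn": 49,"fingers": 70},{"delta_pos": [72,160,-35],"turn": 56,"fingers": 70},{"delta_pos": [81,180,-40],"turn": 63,"fingers": 70},{"delta_pos": [90,200,-45],"turn": 70,"fingers": 70},{"delta_pos": [99,220,-50],"turn": 77,"fingers": 70},{"delta_pos": [108,240,-55],"turn": 84,"fingers": 70},{"delta_pos": [117,260,-60],"turn": 91,"fingers": 70},{"delta_pos": [126,280,-65],"turn": 98,"fingers": 70},{"delta_pos": [135,300,-70],"turn": 105,"fingers": 70},{"delta_pos": [144,320,-75],"turn": 112,"fingers": 70},{"delta_pos": [153,340,-80],"turn": 119,"fingers": 70},{"delta_pos": [162,360,-85],"turn": 126,"fingers": 70},{"delta_pos": [171,380,-90],"turn": 133,"fingers": 70},{"delta_pos": [178,398,-95],"turn": 140,"fingers": 70}]'

```text
time_s: 3.57
position: [0.4105, -0.1815, 0.1446]
tcp_rot: [[0.307, 0.001, -0.952], [0.952, -0.001, 0.307], [-0.0, -1.0, -0.001]]
force: [0.4, 0.5, 1.0]
opening: 0.697
```

Request:
jog_arm --steps '[{"delta_pos": [0,0,-10],"turn": 7},{"delta_pos": [0,0,-20],"turn": 14},{"delta_pos": [0,0,-30],"turn": 21},{"delta_pos": [0,0,-40],"turn": 29},{"delta_pos": [0,0,-40],"turn": 29},{"delta_pos": [0,0,-40],"turn": 29},{"delta_pos": [0,0,-40],"turn": 29}]'

```text
$.steps[0]: bad value
```

Run:
```python
from h import *
im=snap('top','a.png'); cv2.imwrite('pics/a1.png',cv2.cvtColor(cv2.resize(im[180:300,220:380],None,fx=5,fy=5,interpolation=cv2.INTER_CUBIC),cv2.COLOR_RGB2BGR))
im=snap('side','as.png'); cv2.imwrite('pics/a2.png',cv2.cvtColor(cv2.resize(im[170:290,260:420],None,fx=5,fy=5,interpolation=cv2.INTER_CUBIC),cv2.COLOR_RGB2BGR))
s=read_state(); print(s['time_s'],s['position'],s['tcp_rot'].round(4),s['force'],s['opening'],s['joint_positions'])
```

```text
3.6667 [ 0.40955156 -0.17987447  0.14406959] [[ 0.309  -0.0018 -0.951 ]
 [ 0.951   0.0018  0.309 ]
 [ 0.0012 -1.      0.0023]] [-0.36096965 -0.74360199  0.49010569] 0.700594430600158 [-3.80928427e+01  2.62496336e+01  1.12270546e+02  3.12061163e-02
  4.16251178e+01 -1.10114420e+02]
```

View pics/a1.png

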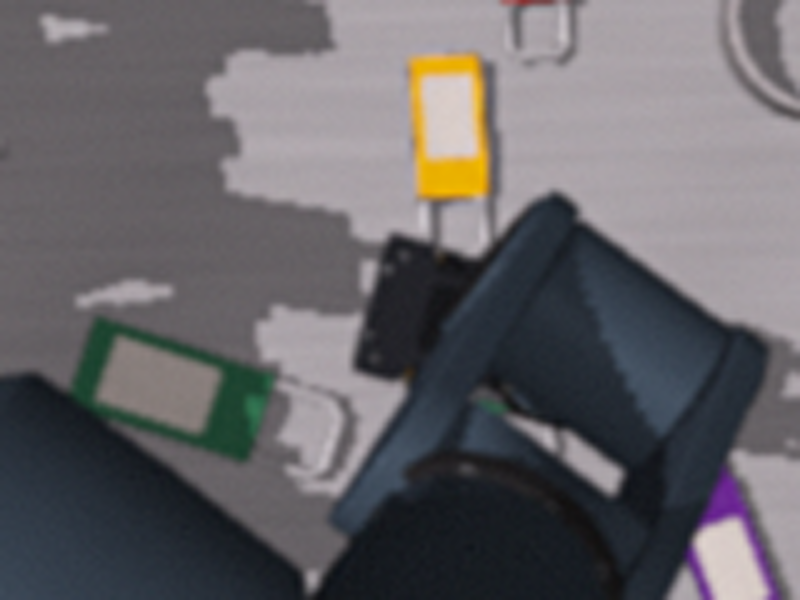

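View pics/a2.png

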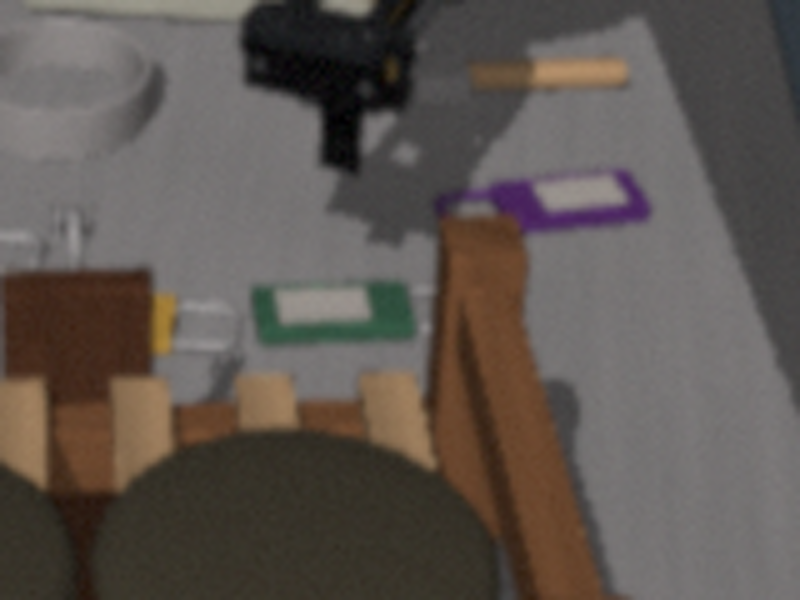

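Request:
jog_arm --steps '[{"delta_pos": [0,0,-15],"turn": 7,"fingers": 70},{"delta_pos": [0,0,-30],"turn": 14,"fingers": 70},{"delta_pos": [0,0,-45],"turn": 21,"fingers": 70},{"delta_pos": [0,0,-60],"turn": 28,"fingers": 70},{"delta_pos": [0,0,-70],"turn": 29,"fingers": 70},{"delta_pos": [0,0,-80],"turn": 29,"fingers": 70},{"delta_pos": [0,0,-80],"turn": 29,"fingers": 70},{"delta_pos": [0,0,-80],"turn": 29,"fingers": 70}]'

```text
time_s: 4.33
position: [0.4097, -0.1833, 0.0645]
tcp_rot: [[-0.185, -0.0, -0.983], [0.983, -0.0, -0.185], [0.0, -1.0, 0.0]]
force: [0.4, 1.3, 0.5]
opening: 0.703
```

Run:
```python
from h import *
im=snap('side','bs.png'); cv2.imwrite('pics/b2.png',cv2.cvtColor(cv2.resize(im[170:290,260:420],None,fx=5,fy=5,interpolation=cv2.INTER_CUBIC),cv2.COLOR_RGB2BGR))
s=read_state(); print(s['time_s'],s['position'],s['tcp_rot'].round(4),s['force'],s['opening'])
```

```text
4.3833 [ 0.40995686 -0.18329804  0.06484831] [[-1.849e-01  6.000e-04 -9.828e-01]
 [ 9.828e-01 -6.000e-04 -1.849e-01]
 [-7.000e-04 -1.000e+00 -4.000e-04]] [ 0.1109352  -0.95356911 -0.95237393] 0.7022540079688266
```

View pics/b2.png

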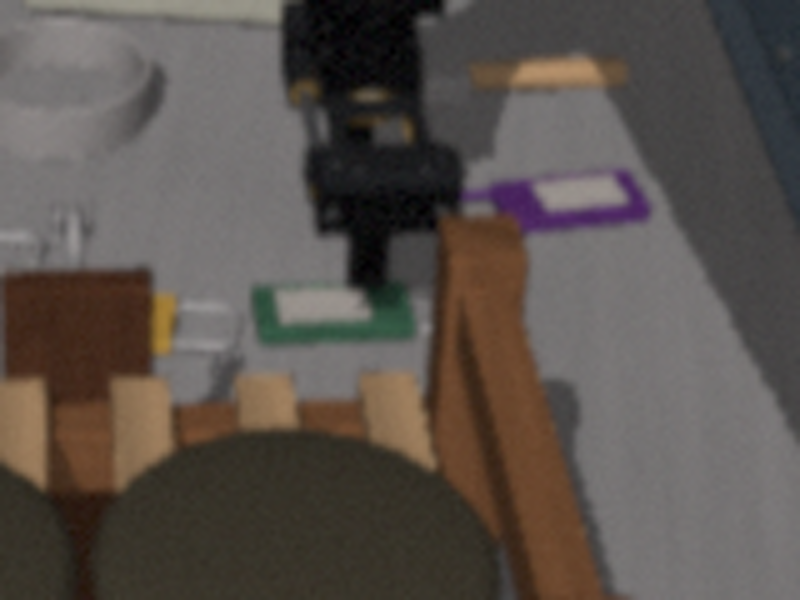

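Request:
jog_arm --steps '[{"delta_pos": [0,0,-12],"turn": 0,"fingers": 70},{"delta_pos": [0,0,-24],"turn": 0,"fingers": 70},{"delta_pos": [0,0,-36],"turn": 0,"fingers": 70},{"delta_pos": [0,0,-46],"turn": 0,"fingers": 70},{"delta_pos": [0,0,-46],"turn": 0,"fingers": 70},{"delta_pos": [0,0,-46],"turn": 0,"fingers": 70}]'

```text
time_s: 4.88
position: [0.4098, -0.1826, 0.0187]
tcp_rot: [[-0.186, -0.0, -0.982], [0.982, 0.0, -0.186], [0.0, -1.0, 0.0]]
force: [-0.5, 0.2, 1.3]
opening: 0.696
```

Request:
jog_arm --steps '[{"delta_pos": [0,0,0],"turn": 0,"fingers": 35},{"delta_pos": [0,0,0],"turn": 0,"fingers": 35},{"delta_pos": [0,0,0],"turn": 0,"fingers": 35},{"delta_pos": [0,0,0],"turn": 0,"fingers": 35},{"delta_pos": [0,0,0],"turn": 0,"fingers": 35},{"delta_pos": [0,0,0],"turn": 0,"fingers": 35}]'

```text
time_s: 5.38
position: [0.4099, -0.1825, 0.019]
tcp_rot: [[-0.187, 0.001, -0.982], [0.982, -0.0, -0.187], [-0.001, -1.0, -0.001]]
force: [-0.7, 0.2, 5.2]
opening: 0.494
```

Run:
```python
from h import *
im=snap('side','cs.png'); cv2.imwrite('pics/c2.png',cv2.cvtColor(cv2.resize(im[170:290,260:420],None,fx=5,fy=5,interpolation=cv2.INTER_CUBIC),cv2.COLOR_RGB2BGR))
s=read_state(); print(s['time_s'],s['position'],s['tcp_rot'].round(4),s['force'],s['opening'])
```

```text
5.4333 [ 0.40989923 -0.18251819  0.01900511] [[-1.867e-01  6.000e-04 -9.824e-01]
 [ 9.824e-01 -5.000e-04 -1.867e-01]
 [-6.000e-04 -1.000e+00 -5.000e-04]] [0.00932596 0.16082814 5.62402031] 0.5033410403879812
```

View pics/c2.png

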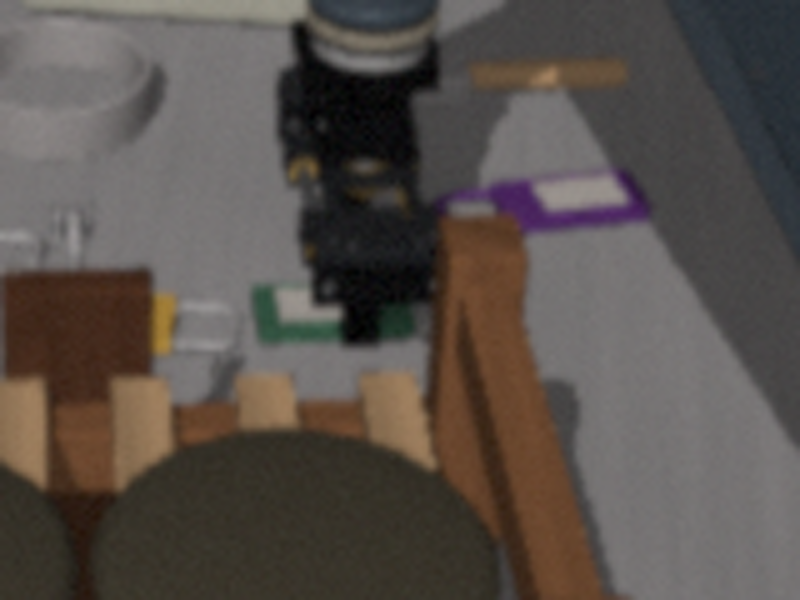

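Request:
jog_arm --steps '[{"delta_pos": [0,0,10],"turn": 0,"fingers": 35},{"delta_pos": [0,0,25],"turn": 0,"fingers": 35},{"delta_pos": [0,0,45],"turn": 0,"fingers": 35},{"delta_pos": [0,0,70],"turn": 0,"fingers": 35},{"delta_pos": [0,0,95],"turn": 0,"fingers": 35},{"delta_pos": [10,13,120],"turn": -6,"fingers": 35},{"delta_pos": [20,27,140],"turn": -12,"fingers": 35},{"delta_pos": [30,40,160],"turn": -18,"fingers": 35},{"delta_pos": [40,54,180],"turn": -24,"fingers": 35},{"delta_pos": [50,67,195],"turn": -30,"fingers": 35},{"delta_pos": [60,80,205],"turn": -36,"fingers": 35},{"delta_pos": [70,94,212],"turn": -42,"fingers": 35},{"delta_pos": [80,107,212],"turn": -49,"fingers": 35},{"delta_pos": [90,121,212],"turn": -56,"fingers": 35},{"delta_pos": [100,134,212],"turn": -63,"fingers": 35},{"delta_pos": [110,148,212],"turn": -70,"fingers": 35},{"delta_pos": [120,161,212],"turn": -77,"fingers": 35},{"delta_pos": [128,172,212],"turn": -84,"fingers": 35},{"delta_pos": [132,178,212],"turn": -91,"fingers": 35},{"delta_pos": [132,178,212],"turn": -91,"fingers": 35}]'

```text
time_s: 7.1
position: [0.5419, -0.0031, 0.2307]
tcp_rot: [[0.986, 0.0, -0.169], [0.169, 0.0, 0.986], [0.0, -1.0, 0.0]]
force: [-0.1, 0.1, -0.2]
opening: 0.504
```

Run:
```python
from h import *
im=snap('top','d.png'); cv2.imwrite('pics/d1.png',cv2.cvtColor(cv2.resize(im[160:260,180:300],None,fx=6,fy=6,interpolation=cv2.INTER_CUBIC),cv2.COLOR_RGB2BGR))
im=snap('side','ds.png'); cv2.imwrite('pics/d2.png',cv2.cvtColor(cv2.resize(im[150:290,200:360],None,fx=4.2,fy=4.2,interpolation=cv2.INTER_CUBIC),cv2.COLOR_RGB2BGR))
for n in ['top','side']:
  for t in ['tally_green_eye','tally_green_mid','locknut','hook_foot','gate_level']:
    for d in tip_of(t,n)[:3]: print(n,t,np.round(d['position'],4),round(d['confidence'],2))
s=read_state(); print(s['time_s'],s['position'],s['tcp_rot'].round(4),s['force'],s['opening'])
```

```text
top tally_green_eye [ 0.3609 -0.2867  0.0055] 0.6
top tally_green_eye [0.531  0.0647 0.2223] 0.58
top tally_green_eye [ 0.3662 -0.0769  0.0063] 0.57
top tally_green_mid [ 0.2842 -0.3137  0.0098] 0.94
top tally_green_mid [0.3979 0.0217 0.0076] 0.64
top hook_foot [ 0.6791 -0.2103  0.0048] 0.62
side tally_green_eye [ 0.3599 -0.2879  0.0085] 0.73
side tally_green_eye [ 0.3078 -0.4558  0.0115] 0.25
side tally_green_mid [ 0.5433 -0.0188  0.2173] 0.94
side tally_green_mid [ 0.2868 -0.3155  0.0071] 0.6
7.7 [ 0.54167113 -0.00463635  0.23056204] [[ 9.855e-01 -1.000e-04 -1.695e-01]
 [ 1.695e-01  0.000e+00  9.855e-01]
 [-1.000e-04 -1.000e+00  0.000e+00]] [-0.32999912 -0.67577332 -0.45835145] 0.5029932677223182
```

View pics/d1.png

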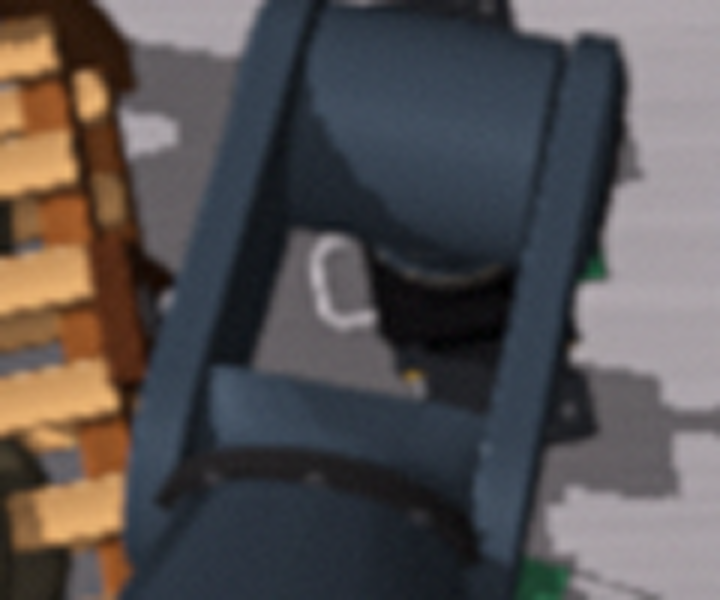

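View pics/d2.png

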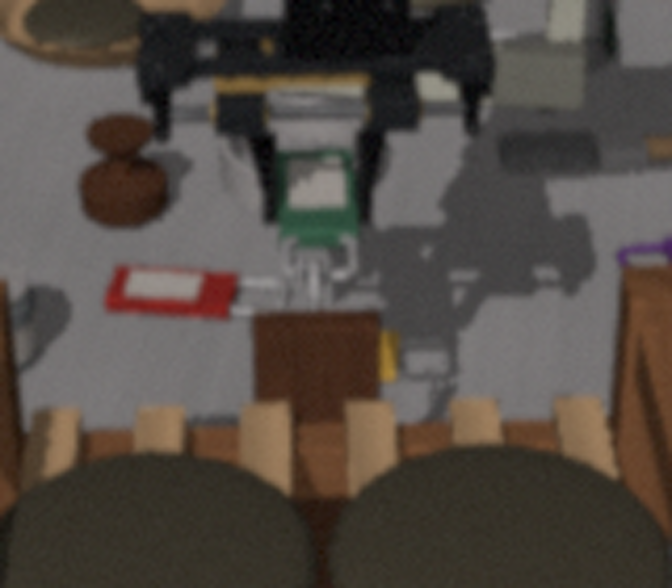

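```bash
python3 - <<'E'
from h import *
def cr(p): q=proj('side',p); return ((q-[200,150])*4.2+1.6).round(1)
n=np.array([.1685,-.9857]);l=np.array([.9857,.1685])
for nut in [np.array([.518,.1388]),np.array([.5195,.139])]:
  print('board',[cr([*(nut+l*s),.25]) for s in(-.032,.032)])
  print('hook arm top',[cr([*(nut+n*x),.2615]) for x in(.015,.028,.036)],'nut',cr([*nut,.223]))
s=read_state();p=s['position'];t=np.array([-.1695,.9855]);w=np.array([.9855,.1695])
e=p[:2]+.07*t
print('eye bar',[cr([*(e+w*d),.218]) for d in(-.012,0,.012)], 'body end',[cr([*(p[:2]+.035*t+w*d),.224]) for d in(-.022,.022)])
E
python3 - <<'E'
import sys; sys.path.insert(0,'.')
import cv2
im=cv2.imread('pics/ds.png')
cv2.imwrite('pics/d3.png',cv2.resize(im[195:235,245:305],None,fx=12,fy=12,interpolation=cv2.INTER_CUBIC))
E
```

```text
board [array([379.7, 300.7]), array([251.8, 303.5])]
hook arm top [array([314.9, 266.3]), array([314.3, 252.1]), array([314. , 243.5])] nut [316.4 345.8]
board [array([376.7, 300.7]), array([248.8, 303.5])]
hook arm top [array([311.9, 266.3]), array([311.4, 252.1]), array([311.1, 243.5])] nut [313.4 345.8]
eye bar [array([337.3, 270.6]), array([315.1, 271.1]), array([292.8, 271.6])] body end [array([353.4, 225.8]), array([273.6, 227.5])]
```

View pics/d3.png

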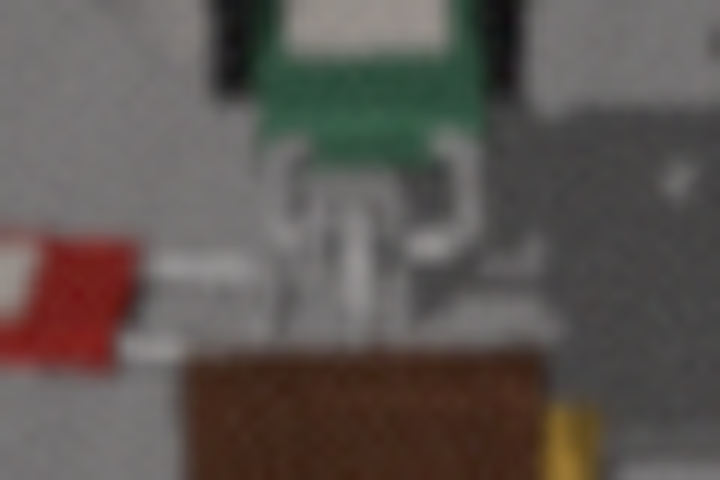

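Request:
jog_arm --steps '[{"delta_pos": [0,5,0],"turn": 0,"fingers": 35},{"delta_pos": [0,10,0],"turn": 0,"fingers": 35},{"delta_pos": [-1,15,0],"turn": 0,"fingers": 35},{"delta_pos": [-1,20,0],"turn": 0,"fingers": 35},{"delta_pos": [-1,20,0],"turn": 0,"fingers": 35},{"delta_pos": [-1,20,0],"turn": 0,"fingers": 35}]'

```text
time_s: 8.2
position: [0.5407, 0.0161, 0.2306]
tcp_rot: [[0.985, -0.0, -0.171], [0.171, -0.0, 0.985], [-0.0, -1.0, -0.0]]
force: [0.6, 0.1, -0.2]
opening: 0.5
```

Run:
```python
from h import *
im=snap('side','es.png'); cv2.imwrite('pics/e3.png',cv2.cvtColor(cv2.resize(im[185:235,245:305],None,fx=12,fy=12,interpolation=cv2.INTER_CUBIC),cv2.COLOR_RGB2BGR))
s=read_state(); print(s['time_s'],s['position'],s['force'],s['opening'])
```

```text
8.25 [0.54074471 0.01583499 0.23055015] [-0.07807883  0.73853413 -0.68021142] 0.5033058221766503
```

View pics/e3.png

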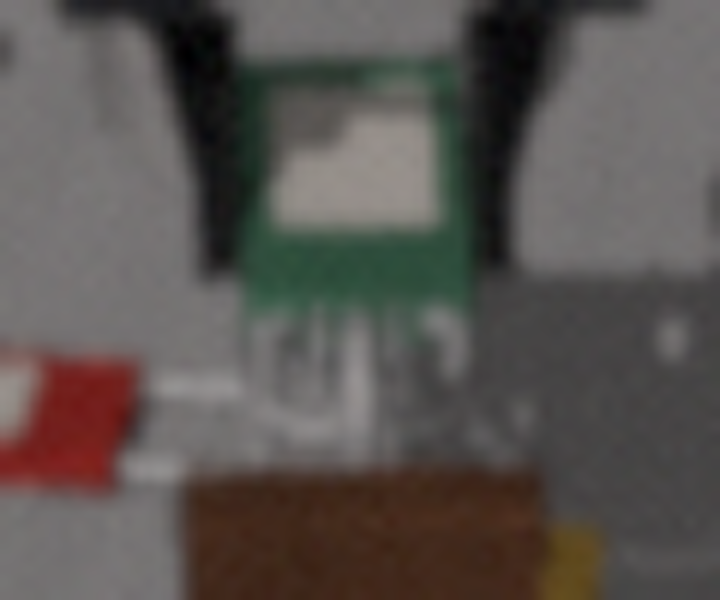

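Request:
jog_arm --steps '[{"delta_pos": [0,2,0],"turn": 0,"fingers": 35},{"delta_pos": [-1,4,0],"turn": 0,"fingers": 35},{"delta_pos": [-1,6,0],"turn": 0,"fingers": 35},{"delta_pos": [-1,6,0],"turn": 0,"fingers": 35}]'

```text
time_s: 8.58
position: [0.5395, 0.0219, 0.2305]
tcp_rot: [[0.985, -0.0, -0.17], [0.17, 0.0, 0.985], [-0.0, -1.0, 0.0]]
force: [-0.1, 0.1, -1.3]
opening: 0.5
```

Request:
jog_arm --steps '[{"delta_pos": [0,1,0],"turn": 0,"fingers": 35},{"delta_pos": [0,2,0],"turn": 0,"fingers": 35},{"delta_pos": [0,3,0],"turn": 0,"fingers": 35},{"delta_pos": [0,3,0],"turn": 0,"fingers": 35}]'

```text
time_s: 8.92
position: [0.5397, 0.0248, 0.2306]
tcp_rot: [[0.986, 0.0, -0.17], [0.17, 0.0, 0.986], [0.0, -1.0, 0.0]]
force: [0.2, -0.3, -1.1]
opening: 0.501
```

Request:
jog_arm --steps '[{"delta_pos": [0,1,0],"turn": 0,"fingers": 35},{"delta_pos": [0,2,0],"turn": 0,"fingers": 35},{"delta_pos": [-1,3,0],"turn": 0,"fingers": 35},{"delta_pos": [-1,3,0],"turn": 0,"fingers": 35}]'

```text
time_s: 9.25
position: [0.5385, 0.0278, 0.2305]
tcp_rot: [[0.985, -0.0, -0.17], [0.17, 0.0, 0.985], [-0.0, -1.0, 0.0]]
force: [-1.2, -0.0, -0.6]
opening: 0.502
```

Request:
jog_arm --steps '[{"delta_pos": [0,1,0],"turn": 0,"fingers": 35},{"delta_pos": [0,2,0],"turn": 0,"fingers": 35},{"delta_pos": [0,2,0],"turn": 0,"fingers": 35}]'

```text
time_s: 9.5
position: [0.5387, 0.0298, 0.2305]
tcp_rot: [[0.986, -0.0, -0.17], [0.17, 0.0, 0.986], [-0.0, -1.0, 0.0]]
force: [-1.0, -0.6, -0.5]
opening: 0.503
```

Request:
jog_arm --steps '[{"delta_pos": [0,1,0],"turn": 0,"fingers": 35},{"delta_pos": [0,2,0],"turn": 0,"fingers": 35},{"delta_pos": [0,2,0],"turn": 0,"fingers": 35}]'

```text
time_s: 9.75
position: [0.5387, 0.0318, 0.2305]
tcp_rot: [[0.985, -0.0, -0.17], [0.17, 0.0, 0.985], [-0.0, -1.0, 0.0]]
force: [-0.2, 0.3, -1.2]
opening: 0.499
```

Request:
jog_arm --steps '[{"delta_pos": [0,1,0],"turn": 0,"fingers": 35},{"delta_pos": [-1,2,0],"turn": 0,"fingers": 35},{"delta_pos": [-1,2,0],"turn": 0,"fingers": 35}]'

```text
time_s: 10.0
position: [0.5375, 0.0338, 0.2305]
tcp_rot: [[0.986, -0.0, -0.17], [0.17, 0.0, 0.986], [-0.0, -1.0, 0.0]]
force: [-0.1, 0.2, 0.2]
opening: 0.501
```

Request:
jog_arm --steps '[{"delta_pos": [0,1,0],"turn": 0,"fingers": 35},{"delta_pos": [0,2,0],"turn": 0,"fingers": 35},{"delta_pos": [0,2,0],"turn": 0,"fingers": 35}]'

```text
time_s: 10.25
position: [0.5377, 0.0356, 0.2306]
tcp_rot: [[0.985, 0.0, -0.17], [0.17, -0.0, 0.985], [0.0, -1.0, -0.0]]
force: [-0.9, 0.1, 0.1]
opening: 0.499
```

Request:
jog_arm --steps '[{"delta_pos": [0,1,0],"turn": 0,"fingers": 35},{"delta_pos": [0,2,0],"turn": 0,"fingers": 35},{"delta_pos": [0,2,0],"turn": 0,"fingers": 35}]'

```text
time_s: 10.5
position: [0.5378, 0.0367, 0.2306]
tcp_rot: [[0.985, 0.0, -0.17], [0.17, -0.002, 0.985], [-0.0, -1.0, -0.002]]
force: [-1.1, -4.5, -0.2]
opening: 0.502
```

Run:
```python
from h import *
im=snap('side','fs.png'); cv2.imwrite('pics/f3.png',cv2.cvtColor(cv2.resize(im[185:235,245:305],None,fx=12,fy=12,interpolation=cv2.INTER_CUBIC),cv2.COLOR_RGB2BGR))
im=snap('top','f.png'); cv2.imwrite('pics/f1.png',cv2.cvtColor(cv2.resize(im[160:260,180:300],None,fx=6,fy=6,interpolation=cv2.INTER_CUBIC),cv2.COLOR_RGB2BGR))
s=read_state(); print(s['time_s'],s['position'],s['force'],s['opening'])
```

```text
10.6 [0.53773828 0.03679661 0.23057071] [-0.35822508 -5.30388448 -1.43063785] 0.5016300294768986
```

View pics/f3.png

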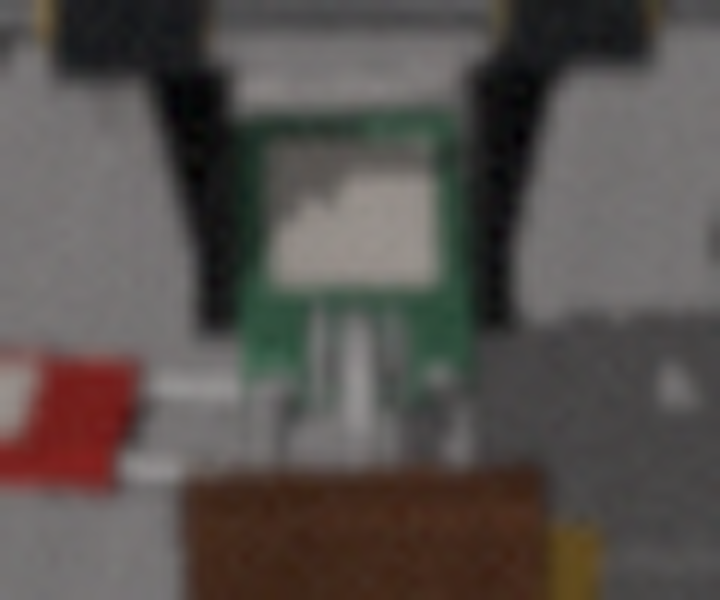

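View pics/f1.png

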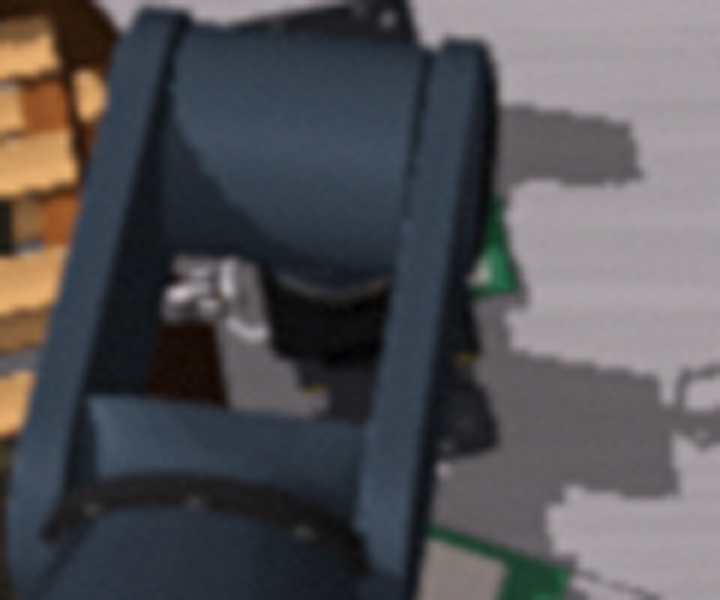

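Request:
jog_arm --steps '[{"delta_pos": [0,1,0],"turn": 0,"fingers": 35},{"delta_pos": [0,1,0],"turn": 0,"fingers": 35},{"delta_pos": [0,1,0],"turn": 0,"fingers": 35}]'

```text
time_s: 10.85
position: [0.5376, 0.038, 0.2305]
tcp_rot: [[0.985, -0.0, -0.17], [0.17, -0.001, 0.985], [-0.001, -1.0, -0.001]]
force: [-1.5, -6.0, -0.8]
opening: 0.501
```

Request:
jog_arm --steps '[{"delta_pos": [0,1,0],"turn": 0,"fingers": 35},{"delta_pos": [0,1,0],"turn": 0,"fingers": 35},{"delta_pos": [0,1,0],"turn": 0,"fingers": 35}]'

```text
time_s: 11.1
position: [0.5375, 0.039, 0.2305]
tcp_rot: [[0.985, -0.001, -0.17], [0.17, -0.001, 0.985], [-0.001, -1.0, -0.001]]
force: [-0.5, -4.9, -0.7]
opening: 0.501
```

Request:
jog_arm --steps '[{"delta_pos": [0,1,0],"turn": 0,"fingers": 35},{"delta_pos": [0,2,0],"turn": 0,"fingers": 35},{"delta_pos": [-1,3,0],"turn": 0,"fingers": 35},{"delta_pos": [-1,3,0],"turn": 0,"fingers": 35}]'

```text
time_s: 11.43
position: [0.5369, 0.0419, 0.2307]
tcp_rot: [[0.985, 0.0, -0.17], [0.17, -0.002, 0.985], [0.0, -1.0, -0.002]]
force: [0.7, -7.3, -0.9]
opening: 0.501
```

Request:
jog_arm --steps '[{"delta_pos": [0,1,0],"turn": 0,"fingers": 35},{"delta_pos": [0,2,0],"turn": 0,"fingers": 35},{"delta_pos": [0,2,0],"turn": 0,"fingers": 35}]'

```text
time_s: 11.68
position: [0.5367, 0.0436, 0.2306]
tcp_rot: [[0.985, -0.0, -0.17], [0.17, -0.002, 0.985], [-0.001, -1.0, -0.002]]
force: [-1.5, -7.1, -0.0]
opening: 0.505
```

Request:
jog_arm --steps '[{"delta_pos": [0,1,0],"turn": 0,"fingers": 35},{"delta_pos": [0,1,0],"turn": 0,"fingers": 35},{"delta_pos": [0,1,0],"turn": 0,"fingers": 35}]'

```text
time_s: 11.93
position: [0.5366, 0.0443, 0.2306]
tcp_rot: [[0.985, -0.0, -0.17], [0.17, -0.003, 0.985], [-0.001, -1.0, -0.002]]
force: [-0.7, -7.1, 1.0]
opening: 0.505
```

Command now at y 0.046; about 8 mm past contact. Nudge to the stop.

Request:
jog_arm --steps '[{"delta_pos": [0,1,0],"turn": 0,"fingers": 35},{"delta_pos": [0,1,0],"turn": 0,"fingers": 35},{"delta_pos": [0,1,0],"turn": 0,"fingers": 35}]'

```text
time_s: 12.18
position: [0.5366, 0.045, 0.2307]
tcp_rot: [[0.985, -0.001, -0.171], [0.171, -0.003, 0.985], [-0.001, -1.0, -0.003]]
force: [-0.7, -8.6, -0.2]
opening: 0.5
```

Run:
```python
from h import *
s=read_state(); print(s['time_s'],s['position'],s['force'])
```

```text
12.1833 [0.53658184 0.04504573 0.23067362] [-0.66537346 -8.61953512 -0.24311597]
```

Request:
jog_arm --steps '[{"delta_pos": [0,0,-2],"turn": 0,"fingers": 35},{"delta_pos": [0,0,-4],"turn": 0,"fingers": 35},{"delta_pos": [0,0,-6],"turn": 0,"fingers": 35},{"delta_pos": [0,0,-6],"turn": 0,"fingers": 35}]'

```text
time_s: 12.52
position: [0.5383, 0.0457, 0.225]
tcp_rot: [[0.986, 0.004, -0.169], [0.169, -0.001, 0.986], [0.003, -1.0, -0.002]]
force: [2.0, -5.8, -0.1]
opening: 0.501
```

Request:
jog_arm --steps '[{"delta_pos": [0,0,-2],"turn": 0,"fingers": 35},{"delta_pos": [0,0,-4],"turn": 0,"fingers": 35},{"delta_pos": [0,0,-6],"turn": 0,"fingers": 35},{"delta_pos": [0,0,-6],"turn": 0,"fingers": 35}]'

```text
time_s: 12.85
position: [0.5362, 0.0476, 0.218]
tcp_rot: [[0.986, -0.001, -0.168], [0.168, 0.003, 0.986], [-0.001, -1.0, 0.003]]
force: [-0.9, 0.6, -1.1]
opening: 0.501
```

Request:
jog_arm --steps '[{"delta_pos": [0,0,-2],"turn": 0,"fingers": 35},{"delta_pos": [0,0,-4],"turn": 0,"fingers": 35},{"delta_pos": [0,0,-6],"turn": 0,"fingers": 35},{"delta_pos": [0,0,-7],"turn": 0,"fingers": 35},{"delta_pos": [0,0,-7],"turn": 0,"fingers": 35},{"delta_pos": [0,0,-7],"turn": 0,"fingers": 35}]'

```text
time_s: 13.35
position: [0.5367, 0.0467, 0.2115]
tcp_rot: [[0.986, -0.0, -0.17], [0.17, 0.0, 0.986], [-0.0, -1.0, 0.0]]
force: [0.8, -0.0, -0.6]
opening: 0.502
```

Run:
```python
from h import *
im=snap('side','gs.png'); cv2.imwrite('pics/g3.png',cv2.cvtColor(cv2.resize(im[185:235,245:305],None,fx=12,fy=12,interpolation=cv2.INTER_CUBIC),cv2.COLOR_RGB2BGR))
s=read_state(); print(s['time_s'],s['position'],s['force'],s['opening'])
```

```text
13.4 [0.5367552  0.04665999 0.21154965] [-0.00653683 -0.22948968 -0.53735806] 0.5023634279155968
```

View pics/g3.png

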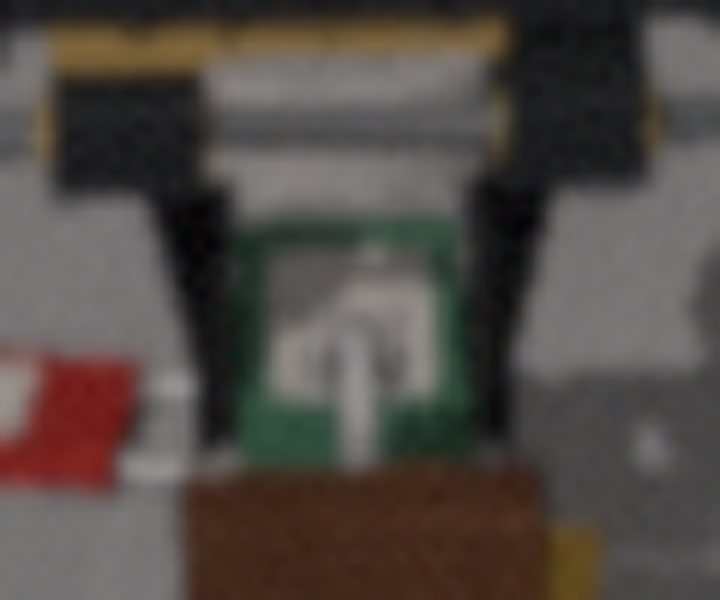

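Request:
jog_arm --steps '[{"delta_pos": [0,0,2],"turn": 0,"fingers": 35},{"delta_pos": [0,-1,2],"turn": 0,"fingers": 35},{"delta_pos": [0,-2,2],"turn": 0,"fingers": 35},{"delta_pos": [1,-3,2],"turn": 0,"fingers": 35},{"delta_pos": [1,-4,2],"turn": 0,"fingers": 35},{"delta_pos": [1,-5,2],"turn": 0,"fingers": 35},{"delta_pos": [1,-5,2],"turn": 0,"fingers": 35}]'

```text
time_s: 13.98
position: [0.5378, 0.0414, 0.2135]
tcp_rot: [[0.986, 0.0, -0.169], [0.169, 0.0, 0.986], [0.0, -1.0, 0.0]]
force: [0.1, 0.6, -0.4]
opening: 0.501
```

Request:
jog_arm --steps '[{"delta_pos": [0,-1,0],"turn": 0,"fingers": 35},{"delta_pos": [0,-1,0],"turn": 0,"fingers": 35},{"delta_pos": [0,-1,0],"turn": 0,"fingers": 35}]'

```text
time_s: 14.23
position: [0.5377, 0.0412, 0.2135]
tcp_rot: [[0.986, 0.0, -0.169], [0.169, 0.001, 0.986], [0.0, -1.0, 0.001]]
force: [1.3, 3.3, -0.0]
opening: 0.502
```

Contact with the nose; load up.

Request:
jog_arm --steps '[{"delta_pos": [0,-1,0],"turn": 0,"fingers": 35},{"delta_pos": [0,-1,0],"turn": 0,"fingers": 35},{"delta_pos": [0,-1,0],"turn": 0,"fingers": 35}]'

```text
time_s: 14.48
position: [0.5377, 0.041, 0.2135]
tcp_rot: [[0.986, 0.0, -0.169], [0.169, 0.003, 0.986], [0.001, -1.0, 0.003]]
force: [1.4, 5.2, -0.9]
opening: 0.5
```

Request:
jog_arm --steps '[{"delta_pos": [0,-1,0],"turn": 0,"fingers": 35},{"delta_pos": [0,-1,0],"turn": 0,"fingers": 35},{"delta_pos": [0,-1,0],"turn": 0,"fingers": 35}]'

```text
time_s: 14.73
position: [0.5376, 0.0408, 0.2134]
tcp_rot: [[0.986, -0.0, -0.168], [0.168, 0.005, 0.986], [0.001, -1.0, 0.005]]
force: [1.1, 8.2, -1.2]
opening: 0.5
```

Request:
jog_arm --steps '[{"delta_pos": [0,-1,0],"turn": 0,"fingers": 35},{"delta_pos": [0,-1,0],"turn": 0,"fingers": 35},{"delta_pos": [0,-1,0],"turn": 0,"fingers": 35},{"delta_pos": [0,-1,0],"turn": 0,"fingers": 35},{"delta_pos": [0,-1,0],"turn": 0,"fingers": 35},{"delta_pos": [0,-1,0],"turn": 0,"fingers": 35},{"delta_pos": [0,-1,0],"turn": 0,"fingers": 35},{"delta_pos": [0,-1,0],"turn": 0,"fingers": 35}]'

```text
time_s: 15.4
position: [0.5375, 0.0407, 0.2133]
tcp_rot: [[0.986, -0.0, -0.168], [0.168, 0.006, 0.986], [0.001, -1.0, 0.006]]
force: [1.6, 10.9, -1.6]
opening: 0.503
```

Run:
```python
from h import *
for i in range(3):
    im=snap('side','hs.png'); s=read_state(); print(s['time_s'],s['position'],s['force'],s['opening'])
cv2.imwrite('pics/h3.png',cv2.cvtColor(cv2.resize(im[185:235,245:305],None,fx=12,fy=12,interpolation=cv2.INTER_CUBIC),cv2.COLOR_RGB2BGR))
```

```text
15.45 [0.53756187 0.0406763  0.2133511 ] [ 0.87408018 10.26483338 -2.52814095] 0.5027802412253689
15.5 [0.53754511 0.04067566 0.21331583] [ 1.70459142 11.64398314 -1.03136411] 0.5024577165746159
15.55 [0.53754302 0.04069206 0.21333232] [ 1.0122415  10.38420549 -1.7801223 ] 0.5028619926498211
```

View pics/h3.png

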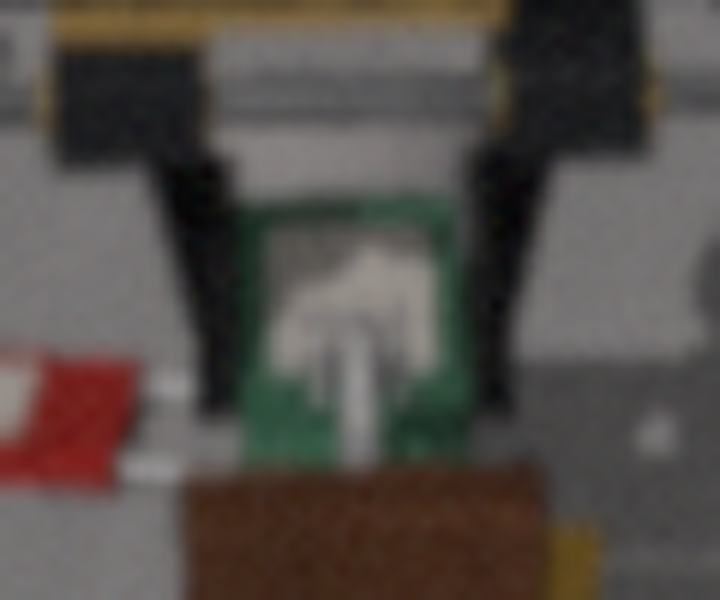

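Request:
jog_arm --steps '[{"delta_pos": [0,2,0],"turn": 0,"fingers": 35},{"delta_pos": [0,4,0],"turn": 0,"fingers": 35},{"delta_pos": [-1,6,0],"turn": 0,"fingers": 35},{"delta_pos": [-1,8,-1],"turn": 0,"fingers": 35},{"delta_pos": [-1,9,-2],"turn": 0,"fingers": 35},{"delta_pos": [-1,9,-4],"turn": 0,"fingers": 35},{"delta_pos": [-1,9,-5],"turn": 0,"fingers": 35},{"delta_pos": [-1,9,-5],"turn": 0,"fingers": 35},{"delta_pos": [-1,9,-5],"turn": 0,"fingers": 35}]'

```text
time_s: 16.3
position: [0.5367, 0.0464, 0.2084]
tcp_rot: [[0.986, -0.0, -0.169], [0.169, -0.0, 0.986], [-0.0, -1.0, -0.0]]
force: [-0.2, -0.0, -0.5]
opening: 0.499
```

Request:
jog_arm --steps '[{"delta_pos": [0,0,0],"turn": 0,"fingers": 75},{"delta_pos": [0,0,0],"turn": 0,"fingers": 75},{"delta_pos": [0,0,0],"turn": 0,"fingers": 75},{"delta_pos": [0,0,0],"turn": 0,"fingers": 75},{"delta_pos": [0,0,0],"turn": 0,"fingers": 75},{"delta_pos": [0,0,0],"turn": 0,"fingers": 75},{"delta_pos": [0,0,0],"turn": 0,"fingers": 75},{"delta_pos": [0,0,0],"turn": 0,"fingers": 75}]'

```text
time_s: 16.97
position: [0.5368, 0.0466, 0.2086]
tcp_rot: [[0.986, 0.0, -0.17], [0.17, 0.0, 0.986], [0.0, -1.0, 0.0]]
force: [1.0, 0.2, 0.0]
opening: 0.75
```

Run:
```python
from h import *
im=snap('side','is.png'); s=read_state(); print(s['time_s'],s['position'],s['force'],s['opening'])
cv2.imwrite('pics/i3.png',cv2.cvtColor(cv2.resize(im[180:240,235:315],None,fx=9,fy=9,interpolation=cv2.INTER_CUBIC),cv2.COLOR_RGB2BGR))
```

```text
17.0167 [0.53674671 0.04657279 0.20855952] [ 0.35126935 -0.50387858  0.50314251] 0.7489868342412632
```

View pics/i3.png

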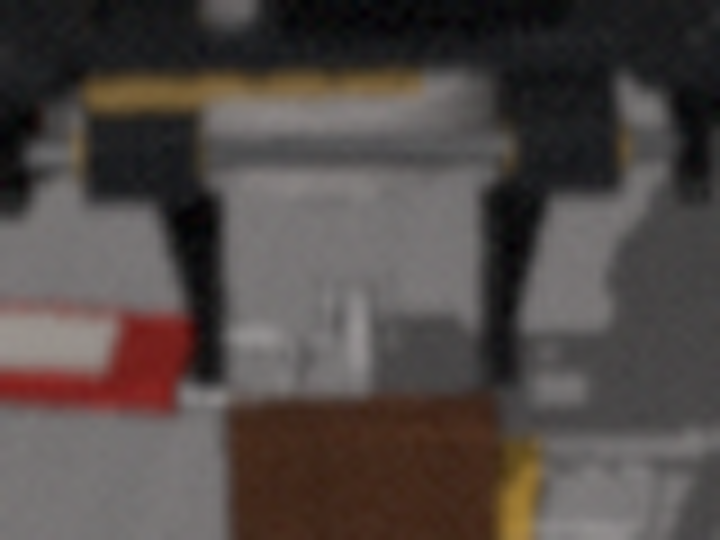

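Tally has swung down behind the board, clear of the fingers. Retreat outwards and up.

Request:
jog_arm --steps '[{"delta_pos": [2,-10,0],"turn": 0,"fingers": 75},{"delta_pos": [4,-25,0],"turn": 0,"fingers": 75},{"delta_pos": [8,-45,0],"turn": 0,"fingers": 75},{"delta_pos": [11,-65,5],"turn": 0,"fingers": 75},{"delta_pos": [15,-90,15],"turn": 0,"fingers": 75},{"delta_pos": [15,-115,30],"turn": 0,"fingers": 75},{"delta_pos": [15,-140,45],"turn": 0,"fingers": 75},{"delta_pos": [15,-165,60],"turn": 0,"fingers": 75},{"delta_pos": [15,-190,60],"turn": 0,"fingers": 75},{"delta_pos": [15,-215,60],"turn": 0,"fingers": 75},{"delta_pos": [15,-240,60],"turn": 0,"fingers": 75},{"delta_pos": [15,-260,60],"turn": 0,"fingers": 75},{"delta_pos": [15,-260,60],"turn": 0,"fingers": 75}]'

```text
time_s: 18.1
position: [0.5519, -0.2185, 0.2686]
tcp_rot: [[0.986, 0.001, -0.166], [0.166, -0.003, 0.986], [0.001, -1.0, -0.003]]
force: [0.3, -0.1, -0.0]
opening: 0.75
```

Run:
```python
from h import *
im=snap('top','j.png'); s=read_state(); print(s['time_s'],s['position'],s['force'],s['opening'])
cv2.imwrite('pics/j1.png',cv2.cvtColor(cv2.resize(im[170:250,180:280],None,fx=7,fy=7,interpolation=cv2.INTER_CUBIC),cv2.COLOR_RGB2BGR))
im=snap('side','js.png')
cv2.imwrite('pics/j2.png',cv2.cvtColor(cv2.resize(im[190:310,220:350],None,fx=5,fy=5,interpolation=cv2.INTER_CUBIC),cv2.COLOR_RGB2BGR))
for n in ['top','side']:
  for t in ['tally_green_eye','tally_green_mid','tally_red_mid','tally_yellow_mid']:
    for d in tip_of(t,n)[:3]: print(n,t,np.round(d['position'],4),round(d['confidence'],2))
```

```text
18.15 [ 0.55154633 -0.2160363   0.26837462] [-0.34623721  0.08492019  0.54837936] 0.7517005655811341
top tally_green_eye [ 0.3644 -0.0766  0.0052] 0.67
top tally_green_eye [0.5249 0.1139 0.1966] 0.61
top tally_green_mid [ 0.2843 -0.3158  0.0055] 0.89
top tally_green_mid [0.3995 0.0233 0.011 ] 0.74
top tally_green_mid [0.5234 0.1198 0.113 ] 0.4
top tally_red_mid [ 0.7913 -0.1274  0.0276] 0.75
top tally_red_mid [ 0.6787 -0.21    0.0043] 0.68
top tally_red_mid [ 0.3093 -0.4627  0.0075] 0.37
top tally_yellow_mid [ 0.5573 -0.1546  0.0078] 0.61
side tally_green_mid [ 0.2849 -0.3166  0.0038] 0.6
side tally_red_mid [ 0.6733 -0.2128  0.0016] 0.89
side tally_red_mid [ 0.7888 -0.1308  0.0294] 0.23
side tally_yellow_mid [ 0.5564 -0.158   0.0085] 0.61
```

View pics/j1.png

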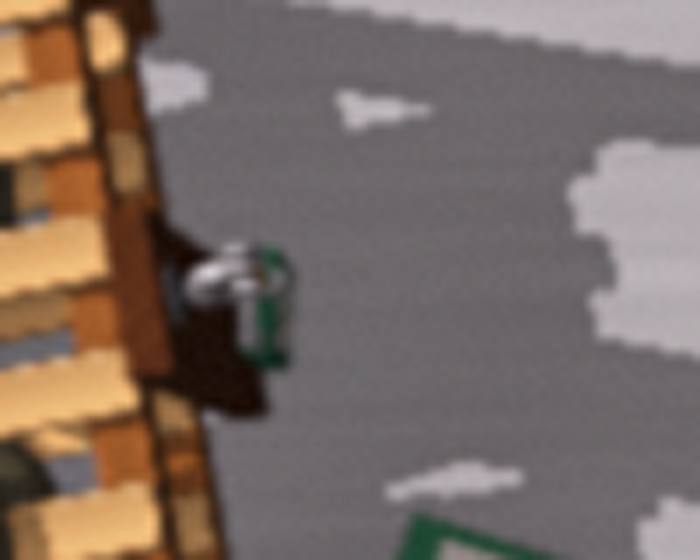

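View pics/j2.png

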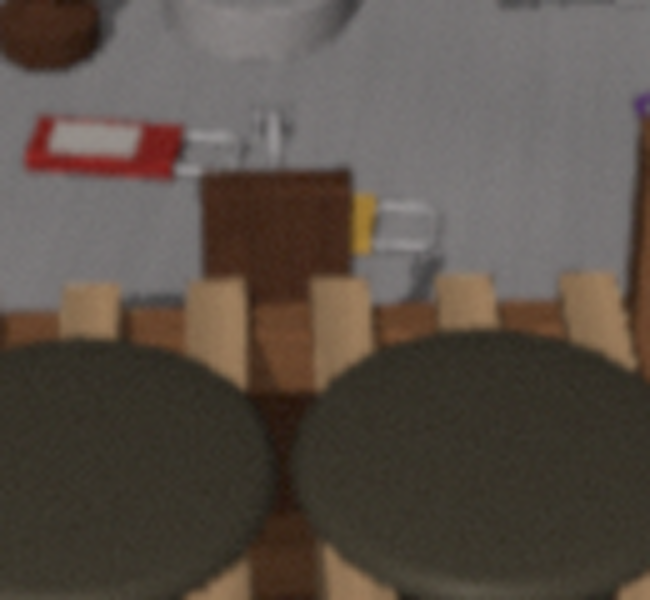

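View pics/j.png

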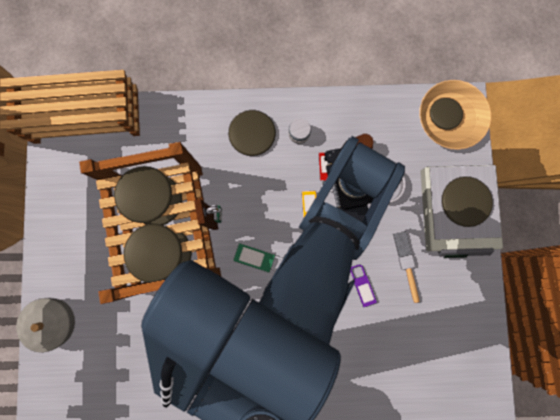

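Request:
jog_arm --steps '[{"delta_pos": [0,0,0],"turn": 0,"fingers": 75},{"delta_pos": [0,0,0],"turn": 0,"fingers": 75},{"delta_pos": [0,0,0],"turn": 0,"fingers": 75},{"delta_pos": [0,0,0],"turn": 0,"fingers": 75},{"delta_pos": [0,0,0],"turn": 0,"fingers": 75},{"delta_pos": [0,0,0],"turn": 0,"fingers": 75},{"delta_pos": [0,0,0],"turn": 0,"fingers": 75},{"delta_pos": [0,0,0],"turn": 0,"fingers": 75},{"delta_pos": [0,0,0],"turn": 0,"fingers": 75},{"delta_pos": [0,0,0],"turn": 0,"fingers": 75},{"delta_pos": [0,0,0],"turn": 0,"fingers": 75},{"delta_pos": [0,0,0],"turn": 0,"fingers": 75},{"delta_pos": [0,0,0],"turn": 0,"fingers": 75},{"delta_pos": [0,0,0],"turn": 0,"fingers": 75},{"delta_pos": [0,0,0],"turn": 0,"fingers": 75}]'

```text
time_s: 19.85
position: [0.5517, -0.2134, 0.2685]
tcp_rot: [[0.986, -0.0, -0.17], [0.17, 0.0, 0.986], [-0.0, -1.0, 0.0]]
force: [0.2, 0.4, 1.1]
opening: 0.746
```

Run:
```python
from h import *
for t in ['tally_green_eye','tally_green_mid']:
  im=snap('top','k.png')
  for d in tip_of(t,'top')[:4]: print(t,np.round(d['position'],4),round(d['confidence'],2))
cv2.imwrite('pics/k1.png',cv2.cvtColor(cv2.resize(im[170:250,180:280],None,fx=7,fy=7,interpolation=cv2.INTER_CUBIC),cv2.COLOR_RGB2BGR))
print(read_state()['time_s'])
```

```text
tally_green_eye [ 0.361  -0.288   0.0026] 0.85
tally_green_eye [ 0.3682 -0.0743  0.0065] 0.67
tally_green_eye [0.5234 0.1188 0.1976] 0.47
tally_green_mid [ 0.2829 -0.313   0.0069] 0.95
tally_green_mid [0.3948 0.0223 0.009 ] 0.79
tally_green_mid [0.5236 0.1212 0.1131] 0.63
tally_green_mid [ 0.3103 -0.4607  0.0077] 0.5
20.05
```

View pics/k1.png

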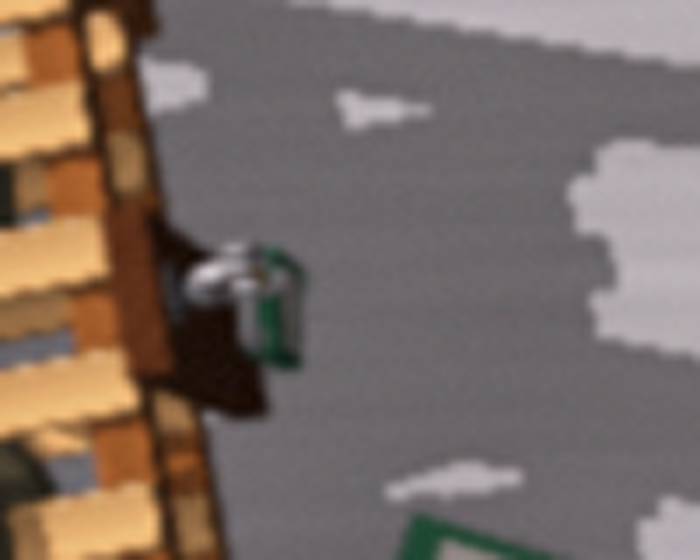

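Request:
jog_arm --steps '[{"delta_pos": [0,0,0],"turn": 0,"fingers": 75},{"delta_pos": [0,0,0],"turn": 0,"fingers": 75},{"delta_pos": [0,0,0],"turn": 0,"fingers": 75},{"delta_pos": [0,0,0],"turn": 0,"fingers": 75},{"delta_pos": [0,0,0],"turn": 0,"fingers": 75},{"delta_pos": [0,0,0],"turn": 0,"fingers": 75},{"delta_pos": [0,0,0],"turn": 0,"fingers": 75},{"delta_pos": [0,0,0],"turn": 0,"fingers": 75},{"delta_pos": [0,0,0],"turn": 0,"fingers": 75},{"delta_pos": [0,0,0],"turn": 0,"fingers": 75},{"delta_pos": [0,0,0],"turn": 0,"fingers": 75},{"delta_pos": [0,0,0],"turn": 0,"fingers": 75},{"delta_pos": [0,0,0],"turn": 0,"fingers": 75},{"delta_pos": [0,0,0],"turn": 0,"fingers": 75},{"delta_pos": [0,0,0],"turn": 0,"fingers": 75},{"delta_pos": [0,0,0],"turn": 0,"fingers": 75},{"delta_pos": [0,0,0],"turn": 0,"fingers": 75},{"delta_pos": [0,0,0],"turn": 0,"fingers": 75},{"delta_pos": [0,0,0],"turn": 0,"fingers": 75},{"delta_pos": [0,0,0],"turn": 0,"fingers": 75}]'

```text
time_s: 21.72
position: [0.5517, -0.2134, 0.2685]
tcp_rot: [[0.986, -0.0, -0.169], [0.169, 0.0, 0.986], [-0.0, -1.0, 0.0]]
force: [0.3, -0.5, -0.1]
opening: 0.752
```

Request:
jog_arm --steps '[{"delta_pos": [0,0,0],"turn": 0,"fingers": 75},{"delta_pos": [0,0,0],"turn": 0,"fingers": 75},{"delta_pos": [0,0,0],"turn": 0,"fingers": 75},{"delta_pos": [0,0,0],"turn": 0,"fingers": 75},{"delta_pos": [0,0,0],"turn": 0,"fingers": 75},{"delta_pos": [0,0,0],"turn": 0,"fingers": 75},{"delta_pos": [0,0,0],"turn": 0,"fingers": 75},{"delta_pos": [0,0,0],"turn": 0,"fingers": 75},{"delta_pos": [0,0,0],"turn": 0,"fingers": 75},{"delta_pos": [0,0,0],"turn": 0,"fingers": 75},{"delta_pos": [0,0,0],"turn": 0,"fingers": 75},{"delta_pos": [0,0,0],"turn": 0,"fingers": 75},{"delta_pos": [0,0,0],"turn": 0,"fingers": 75},{"delta_pos": [0,0,0],"turn": 0,"fingers": 75},{"delta_pos": [0,0,0],"turn": 0,"fingers": 75},{"delta_pos": [0,0,0],"turn": 0,"fingers": 75},{"delta_pos": [0,0,0],"turn": 0,"fingers": 75},{"delta_pos": [0,0,0],"turn": 0,"fingers": 75},{"delta_pos": [0,0,0],"turn": 0,"fingers": 75},{"delta_pos": [0,0,0],"turn": 0,"fingers": 75}]'

```text
time_s: 23.38
position: [0.5517, -0.2134, 0.2686]
tcp_rot: [[0.986, 0.0, -0.17], [0.17, 0.0, 0.986], [0.0, -1.0, -0.0]]
force: [0.2, -0.5, 0.2]
opening: 0.753
```

Run:
```python
from h import *
a=snap('top','l0.png').astype(int); 
for i in range(4): b=snap('top','l1.png').astype(int); print(np.abs(a-b)[195:230,205:235].max(), np.abs(a-b)[300:330,100:130].max())
print(hand_in())
```

```text
8 5
9 7
7 5
9 5
the job is handed in; nothing more can be done
None
```

The small green tally is hanging from the snap hook, and I handed the job in at about 23.6 s of the 54 s allowed.

- **Snapping in:** The gate began to give at about 5 N and reached its stop at about 8.6 N. The force dropped to nearly zero once the eye was below the gate. I took that to mean the gate had snapped shut, because I could not read its angle.
- **Tug:** With the eye about 2 mm above where I had brought it down, roughly 6 mm off the bottom of the bend, I pulled straight out at 10 to 11 N for about 0.8 s. The eye held against the nose. No reading at the ends of my moves came near the 25 N limit.
- **Last checks:** After release, the top camera put the eye about 26 mm below the nut and the slip straight under it, so it hangs close to plumb. It had stopped swinging, and the gripper was well clear and touching nothing.
- **Other things on the bench:** The red and yellow tallies measured where they were at the start, within the networks' error. I did not re-measure the tea cake, stamp, mould ring, brush or canister one by one. They looked unmoved in the overview picture, but the arm partly hid the stamp and the mould ring.
- **Disagreement:** By the arm's position, the eye met the nose about 1 to 2 mm further out than the nominal distance from the gate's stop. That fits the stop not being quite reached or slight give in the grip, and the figure stays inside the judged range.

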